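# Sound the bore of the octagonal blank with the depth rod

### The job

Check the bore of the pale octagonal blank: draw the brass depth rod with the red grip out of its rack, lower it gently and upright into that blank's bore until it bottoms out, and hold it there on the bottom for two seconds so that the depth can be read. Then let go, leaving the rod in the bore (it may lean on the wall) and the blank standing. Leave the steel rod with the blue grip and the dark blank where they are.

Things in the scene. Friction and masses are not known exactly. Their poses are not given: they have to be found in the camera images.
- depth_rod: Brass rod, 16 mm diameter, flat foot, 145 mm long, 0.21 kg; its round red grip, 28 mm diameter, spans 95 to 145 mm above the foot. Origin: centre of the foot, z up the rod. A black ring 60 mm above the foot comes level with the blank's rim when the rod is on the bottom. Starts upright, foot 10 mm above the bench, in one of two holes (35 mm deep) of a fixed green rack; lifts straight out.
- pale_blank: Pale maple-coloured octagonal blank of eight glued staves, 100 mm across flats, 90 mm tall, 0.43 kg, loose on the bench. In its top a central blind octagonal bore, 46 mm across flats, 60 mm deep; the flat hard bottom is 30 mm above the bench. Origin: centre of the underside, on the bore's axis, z up.
- dark_blank: The dark brown octagonal blank, same shape, size and origin as the pale one, loose on the bench. Not wanted: leave it alone.
- steel_rod: Steel rod with a blue grip, same shape, size and origin as the depth rod, upright in the other hole of the rack, 90 mm away (rack 180 x 70 mm, 45 mm tall; the rod's top stands 155 mm above the bench). Not wanted: leave it alone.
There are look-alikes about, which are no part of the job. What is shaped like the depth_rod but turquoise is not meant. Of the things that look like the pale_blank, the larger one is meant.

How it is judged:
On the way, in this order (a step that is already met when the one before it is completed fails the run):
1. the depth rod has been drawn up out of the rack in the fingers (foot more than 70 mm above the bench) (height (world z) of depth_rod above 0.07 m and contact force between the fingers and depth_rod above 1 N), for 0.1 s.
2. the rod, within 11 degrees of upright, bears on the bottom of the pale blank's bore (foot within 4 mm of it, over 0.5 N) and is held there in the fingers for a second (z of depth_rod in the frame of pale_blank between 0.026 and 0.034 m and horizontal distance between depth_rod and pale_blank below 0.025 m and contact force between depth_rod and pale_blank above 0.5 N and contact force between the fingers and depth_rod above 1 N and angle between depth_rod's own z axis and vertical below 0.2 rad), for 1 s.
At the end, for the whole second after the job is handed in: The depth rod is left in the pale blank's bore with its foot on the bottom (within 6 mm), upright or leaning on the bore's wall by less than about 34 degrees, released and at rest; the pale blank stands upright on the bench (within about 6 degrees) (z of depth_rod in the frame of pale_blank between 0.026 and 0.036 m and horizontal distance between depth_rod and pale_blank below 0.025 m and angle between depth_rod's own z axis and vertical below 0.6 rad and contact force between the fingers and depth_rod below 0.1 N and linear speed of depth_rod below 0.02 m/s and angle between pale_blank's own z axis and vertical below 0.1 rad and height (world z) of pale_blank below 0.01 m); the robot touches nothing.
It fails at once if the rod is rammed against the pale blank (over 60 N) (contact force between depth_rod and pale_blank above 60 N).
It fails at once if the dark blank is shifted by more than 30 mm (distance of dark_blank from where it was at the start of the episode above 0.03 m).
It fails at once if the steel rod is taken or shifted by more than 30 mm (distance of steel_rod from where it was at the start of the episode above 0.03 m).
It also fails if it takes over 38 s, if anything falls off the work surface, if the arm or the gripper's body presses on something with over 40 N, if the wrist force passes 120 N, or if a joint passes its speed limit or range.

### The arm

A 6-joint arm with a two-finger parallel gripper is mounted at the origin on the work surface. World frame = base frame: x ahead of the robot, y to its left, z up, the work surface at z = 0. Lengths are in m, angles in rad, forces in N, time in s.
With the tool pointing down it reaches from about 0.35 to 0.95 m from the base axis. Payload 17.4 kg.
Tool frame: the origin (TCP) lies on the mounting face of the last link; the fingertips stand 186 mm ahead of it and the grasp point (between the pads) lies 167 mm ahead of it (ctrl.tips_ahead is the distance from the TCP to the fingertips, in m); z points along the fingers, y is the direction in which the jaws open and shut (so a half turn about z gives the same grasp; the last joint's range is limited). The gripper opens to 93 mm and grips with 3 to 60 N. Pads are 15 mm wide; open, the fingers measure 128 mm over their backs; the gripper's body (75 mm by 188 mm) begins 65 mm behind the grasp point.
Start: joints at [1.292, 0.116, 1.442, -0, 1.584, -0.038], TCP at [0.161, 0.656, 0.405] pointing down, gripper open.
Joint ranges: [-2.83, 2.83], [-0.83, 2.19], [0.07, 2.5], [-1.14, 4.28], [0.01, 3], [-2.97, 2.97]. Speed limits (rad/s): [1.89, 1.89, 2.22, 3.14, 3.14, 3.14].

### API

Orientations are given as a unit quaternion [w, x, y, z].
In Python, from rig import ctrl, cams gives the robot as it stands.
- The arm moves only by the shell command python3 -m inch 'ROWS' [FORCE]. ROWS is JSON, a list of rows, each a list of 3 entries, a list of its own where there are three numbers: the shift along the world's x, y, z in units of 30 mm (1.0 is 30 mm), then the turn about the world's z in units of 6 degrees (1.0 is 6 degrees), then the closure, from 0 (fully open) to 1 (shut). In form: [[[dx, dy, dz], roll, jaw], ...]. A call has 1 to 12 rows; each row shifts and turns the commanded pose from where the row before left it; what a row does not reach is not made up. A row lasts 1/12 s, in which the tool goes at most 41.7 mm and 7.16 degrees, less where a joint would pass 70% of its speed; a pose out of reach is approached as far as the arm can. A call is refused whole if a number of a shift passes 1 or a number of a turn 1, either way. A call with a gripper value outside its range is refused whole. The fingers move at their own pace and stop on an object; FORCE is the grip in N (left out, the last holds). Time passes only in rows, so rows that do not move let the fingers close. It gives the time, the measured TCP pose, the force and the opening at its end, in the units of the state.
- ctrl.get_obs(): the state, without advancing time (a new reading comes with each control period).
- cams.grab_frame(name): name is "side" or "top" or "wrist"; returns (picture, depth): 384x512x3 uint8, blue, green, red; 384x512 float32, m along the optical axis (not along the pixel's ray), 0 where there is no reading.
- cams.get_calibration(name): a dict with "intrinsics" (3x3 intrinsics, pixels), "origin" and "rotation" of the camera in the world; the wrist camera has in their place "hand_eye" (4x4, takes a point from camera to tool coordinates, whose origin is the TCP and whose axes are the flange's). Camera axes: x right, y up, looking along -z (the intrinsics and any distortion apply to the point x, -y, -z); pixel columns grow to the right and rows downward; lengths in m; the calibration is good to about 2 mm. A picture is of the moment at which its call begins: read the wrist's pose just before it. get_calibration takes no time and is no camera call.
- ctrl.finish_job(): hands the job in, once; it reports no verdict.
The state is a dict: "time": time; "q": joint angles; "qd": joint speeds; "effort": joint torques, N m; "tool_pos": TCP position; "orientation": TCP orientation; "contact_force": force on the tool from outside, world axes, zero at the start; "ft_torque": the same for the moment, N m; "opening": finger opening in m.
Only numpy, scipy, OpenCV 4.12 (cv2) and the standard library are available. Lean on these libraries where they do the work, as an engineer would, in place of code of your own. Each camera call takes 0.05 s, during which the arm holds its last target.

## Working session

There is one attempt and no reset: what is moved stays moved. The work goes in short steps, Python scripts to look and compute and a shell command to move; the robot and the scene stay as the last step left them, time stands still between calls to the robot, and variables do not carry over. Pictures are saved under pics/ and viewed, and the job is handed in when it is done.

```bash
mkdir -p pics
python3 - <<'E'
from rig import ctrl,cams
import cv2,numpy as np
o=ctrl.get_obs();print({k:np.round(v,3) for k,v in o.items()})
for n in ["side","top"]:
    p,d=cams.grab_frame(n);cv2.imwrite(f"pics/{n}0.png",p);np.save(f"pics/{n}0d.npy",d)
    print(n,cams.get_calibration(n))
print(cams.get_calibration("wrist"))
E
```

```text
{'time': np.float64(0.0), 'q': array([ 1.292,  0.116,  1.442, -0.   ,  1.584, -0.038]), 'qd': array([ 0.   , -0.   , -0.   , -0.002,  0.001, -0.   ]), 'effort': array([ 3.0000e-03, -7.2127e+01, -6.2261e+01,  7.8000e-02,  2.4000e-02,
       -0.0000e+00]), 'tool_pos': array([0.161, 0.656, 0.404]), 'orientation': array([-0.   ,  0.12 ,  0.993, -0.001]), 'contact_force': array([ 0.531,  0.602, -0.315]), 'ft_torque': array([0.003, 0.074, 0.015]), 'opening': np.float64(0.093)}
side {'intrinsics': array([[360.3443324 ,   0.        , 255.80004281],
       [  0.        , 360.3443324 , 183.99627543],
       [  0.        ,   0.        ,   1.        ]]), 'origin': array([0.39730467, 0.50738669, 0.58922603]), 'rotation': array([-0.1553486 , -0.06474623,  0.36835287,  0.91432538])}
top {'intrinsics': array([[444.2376989 ,   0.        , 260.20388341],
       [  0.        , 444.2376989 , 184.90055344],
       [  0.        ,   0.        ,   1.        ]]), 'origin': array([0.40371207, 0.01743283, 1.10777974]), 'rotation': array([ 0.71370331,  0.0560581 , -0.05938054, -0.69567164])}
{'intrinsics': array([[300.19132083,   0.        , 254.15409855],
       [  0.        , 300.19132083, 186.88198295],
       [  0.        ,   0.        ,   1.        ]]), 'hand_eye': array([[ 4.35556935e-04,  9.63478061e-01,  2.67786924e-01,
         7.37192593e-02],
       [ 9.99999849e-01, -3.29835901e-04, -4.39779554e-04,
        -1.16372860e-03],
       [-3.35392211e-04,  2.67787075e-01, -9.63478059e-01,
         1.94082431e-02],
       [ 0.00000000e+00,  0.00000000e+00,  0.00000000e+00,
         1.00000000e+00]])}
```

View pics/side0.png

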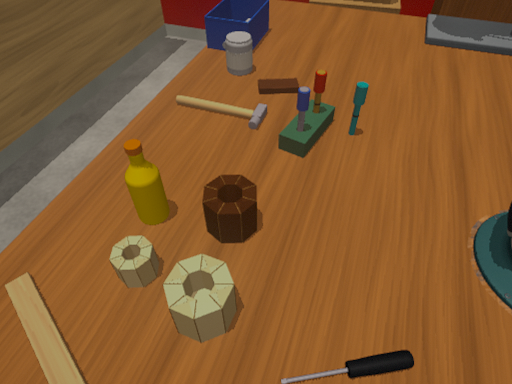

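View pics/top0.png

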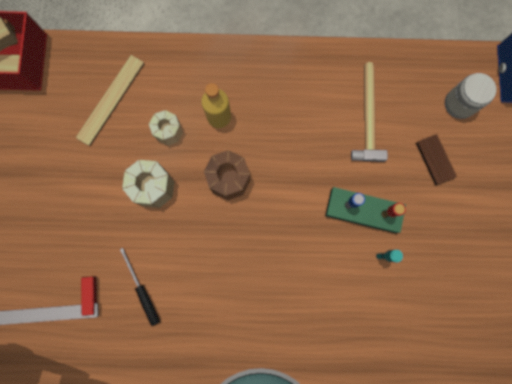

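In both views the red-grip rod stands in the green rack's far hole: top (397,210), side (320,82). The blue-grip steel rod is in the other hole at top (357,201), and the turquoise look-alike is free-standing at top (396,256). There are two pale octagons, at top (146,182) and (164,125); the first is larger, so it is the one meant. The dark blank is at top (228,174).

```bash
cat > h.py <<'E'
import numpy as np,cv2
from scipy.spatial.transform import Rotation as R
from rig import cams
def cam(n,obs=None):
    c=cams.get_calibration(n);K=c["intrinsics"]
    if n!="wrist":
        q=c["rotation"];return K,R.from_quat(q,scalar_first=True).as_matrix(),c["origin"]
    T=R.from_quat(obs["orientation"],scalar_first=True).as_matrix();H=c["hand_eye"]
    return K,T@H[:3,:3],T@H[:3,3]+obs["tool_pos"]
def ray(C,uv):
    K,Rm,o=C;uv=np.atleast_2d(uv).astype(float)
    d=np.c_[(uv[:,0]-K[0,2])/K[0,0],-(uv[:,1]-K[1,2])/K[1,1],-np.ones(len(uv))]
    return o,d@Rm.T
def onplane(C,uv,z):
    o,d=ray(C,uv);return o+d*((z-o[2])/d[:,2])[:,None]
def pts(C,uv,depth):
    o,d=ray(C,uv);return o+d*np.asarray(depth)[:,None]
def proj(C,P):
    K,Rm,o=C;p=(np.atleast_2d(P)-o)@Rm
    return np.c_[K[0,2]-K[0,0]*p[:,0]/p[:,2],K[1,2]+K[1,1]*p[:,1]/p[:,2]]
E
python3 - <<'E'
from h import *
for n in ["top","side"]:
    C=cam(n);p=cv2.imread(f"pics/{n}0.png");d=np.load(f"pics/{n}0d.npy")
    v,u=np.nonzero(d>0);P=np.full(d.shape+(3,),np.nan);P[v,u]=pts(C,np.c_[u,v],d[v,u])
    hsv=cv2.cvtColor(p,cv2.COLOR_BGR2HSV);H,S,V=[hsv[...,i].astype(int) for i in range(3)];Z=P[...,2]
    X=P[...,0]
    M={"red":((H<8)|(H>172))&(S>150)&(Z>.1)&(Z<.2),"blue":(H>105)&(H<130)&(S>80)&(Z>.09)&(Z<.2),"turq":(H>80)&(H<100)&(S>120)&(Z>.02)&(Z<.2),
       "pale":(H>18)&(H<50)&(S<110)&(V>120)&(Z>.03)&(Z<.12),"dark":(V<120)&(H<15)&(Z>.07)&(Z<.11),"green":(H>60)&(H<85)&(S>60)&(Z>.035)&(Z<.06)}
    for k,m in M.items():
        nn,L,st,ce=cv2.connectedComponentsWithStats(m.astype(np.uint8))
        for i in range(1,nn):
            if st[i,4]>40:
                q=P[L==i];zt=np.percentile(q[:,2],95);t=q[q[:,2]>zt-.008]
                print(n,k,np.round(ce[i]),st[i],"ztop %.3f"%zt,"median",np.round(np.median(t,0),3),"mid",np.round((t.min(0)+t.max(0))/2,3),"ext",np.round(np.ptp(t,axis=0),3))
    print(onplane(C,[[256,184],[256,284],[356,184]],0))
    x,y,w,h=(360,180,80,90) if n=="top" else (280,60,100,100)
    a=cv2.resize(p[y:y+h,x:x+w],(390,390),interpolation=cv2.INTER_CUBIC)
    x,y,w,h=(100,90,160,140) if n=="top" else (90,160,190,190)
    b=cv2.resize(p[y:y+h,x:x+w],(390,390),interpolation=cv2.INTER_CUBIC)
    cv2.imwrite(f"pics/{n}crop.png",np.hstack([a,b]))
E
```

```text
top red [19. 43.] [  0  12  29  64 370] ztop 0.113 median [0.903 0.594 0.109] mid [0.899 0.623 0.11 ] ext [0.158 0.068 0.012]
top red [392. 211.] [387 205  12  11  62] ztop 0.154 median [ 0.512 -0.275  0.152] mid [ 0.515 -0.279  0.152] ext [0.019 0.011 0.011]
top blue [353. 202.] [349 194  10  13  53] ztop 0.156 median [ 0.534 -0.187  0.154] mid [ 0.536 -0.191  0.152] ext [0.021 0.013 0.009]
top turq [393. 256.] [383 251  19  10 135] ztop 0.148 median [ 0.417 -0.279  0.145] mid [ 0.417 -0.279  0.145] ext [0.019 0.023 0.009]
top pale [ 3. 29.] [  0  19   9  20 105] ztop 0.114 median [0.929 0.644 0.111] mid [0.933 0.642 0.111] ext [0.048 0.022 0.008]
top pale [ 9. 63.] [  0  56  18  15 219] ztop 0.055 median [0.872 0.653 0.051] mid [0.873 0.655 0.052] ext [0.039 0.044 0.01 ]
top pale [478.  89.] [462  74  34  31 797] ztop 0.113 median [ 0.814 -0.499  0.11 ] mid [ 0.814 -0.499  0.11 ] ext [0.074 0.073 0.01 ]
top pale [164. 125.] [149 110  31  30 540] ztop 0.065 median [0.718 0.253 0.062] mid [0.72  0.254 0.062] ext [0.072 0.071 0.011]
top pale [145. 182.] [ 123  160   45   44 1381] ztop
[... 1770 characters left out ...]
1 0.282 0.09 ] ext [0.101 0.101 0.008]
side dark [238.  48.] [225  42  27  12 168] ztop 0.096 median [ 0.797 -0.468  0.092] mid [ 0.809 -0.483  0.092] ext [0.077 0.052 0.01 ]
side dark [301. 117.] [298 111   7  12  60] ztop 0.099 median [ 0.533 -0.194  0.095] mid [ 0.534 -0.195  0.095] ext [0.014 0.007 0.008]
side dark [230. 197.] [ 202  175   55   47 1771] ztop 0.092 median [0.595 0.1   0.091] mid [0.597 0.094 0.089] ext [0.106 0.106 0.01 ]
side green [307. 123.] [281 100  54  43 743] ztop 0.048 median [ 0.52  -0.226  0.046] mid [ 0.522 -0.24   0.046] ext [0.1   0.182 0.006]
[[ 0.58735908 -0.02734872  0.        ]
 [ 0.50492875  0.20731583  0.        ]
 [ 0.37323048 -0.1017434   0.        ]]
```

View pics/sidecrop.png

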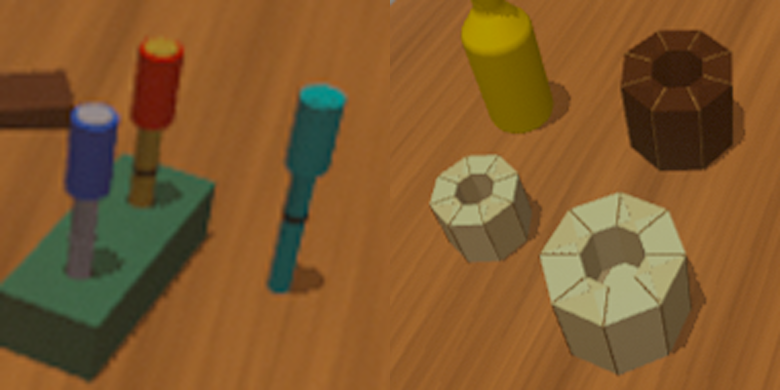

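The enlarged side crop confirms it. The red-grip brass rod is in the rack with blue beside it, and turquoise stands alone. The big pale octagon (side 200,297) is about 101 mm across, while the small one (135,260) is about 72 mm. Targets are the rod at about (0.513,-0.281) and the bore at about (0.572,0.282). I'll move over the rod now, turning the jaws off the rack axis.

```bash
python3 -m inch '[[[0.7,-0.95,0.1],-1,0],[[0.7,-0.95,0.1],-1,0],[[0.7,-0.95,0.1],-1,0],[[0.7,-0.95,0.1],-1,0],[[0.7,-0.95,0.1],-1,0],[[0.7,-0.95,0],-1,0],[[0.7,-0.95,0],-1,0],[[0.7,-0.95,0],-1,0],[[0.7,-0.95,0],-1,0],[[0.7,-0.95,0],-1,0],[[0.7,-0.95,0],-1,0],[[0.7,-0.95,0],-1,0]]'
python3 -m inch '[[[0.3,-1,0],-1,0],[[0.3,-1,0],-1,0],[[0.3,-1,0],-1,0],[[0.2,-1,0],-1,0],[[0.2,-1,0],-1,0],[[0.1,-1,0],-1,0],[[0.1,-1,0],-1,0],[[0.1,-1,0],0,0],[[0.1,-1,0],0,0],[[0.1,-1,0],0,0],[[0.1,-1,0],0,0],[[0.1,-1,0],0,0]]'
```

```text
time: 1.1
tool_pos: [0.4136, 0.3119, 0.4196]
orientation: [-0.0, 0.683, 0.731, -0.0]
contact_force: [0.5, 0.2, 0.0]
opening: 0.0932
time: 2.1
tool_pos: [0.4727, -0.048, 0.4196]
orientation: [-0.0, 0.898, 0.44, -0.0]
contact_force: [0.1, 0.3, 0.7]
opening: 0.0928
```

```bash
python3 -m inch '[[[0.2,-1,0],0,0.1],[[0.2,-1,0],0,0.2],[[0.2,-1,0],0,0.2],[[0.2,-1,0],0,0.2],[[0.2,-1,0],0,0.2],[[0.2,-1,0],0,0.2],[[0.1,-1,0],0,0.2],[[0.05,-0.8,0],0,0.2],[[0,0,0],0,0.2],[[0,0,0],0,0.2]]'
python3 - <<'E'
from h import *
from rig import ctrl
o=ctrl.get_obs();p,d=cams.grab_frame("wrist");cv2.imwrite("pics/w1.png",p)
C=cam("wrist",o);print(o["tool_pos"])
v,u=np.nonzero(d>0);P=pts(C,np.c_[u,v],d[v,u]);h=cv2.cvtColor(p,cv2.COLOR_BGR2HSV)[v,u]
m=(P[:,2]>.149)&(P[:,2]<.162)
nn,L,st,ce=cv2.connectedComponentsWithStats((lambda a:(a.__setitem__((v[m],u[m]),1),a)[1])(np.zeros(d.shape,np.uint8)))
for i in range(1,nn):
    if st[i,4]>60:
        s=L[v,u]==i;q=P[s];print(ce[i],st[i],np.median(q,0),(q.min(0)+q.max(0))/2,np.ptp(q,axis=0),cv2.minEnclosingCircle(q[:,:2].astype(np.float32)))
print(proj(C,[[.513,-.281,.155]]))
E
```

```text
time: 2.93
tool_pos: [0.5134, -0.2814, 0.419]
orientation: [-0.001, 0.898, 0.439, -0.0]
contact_force: [-1.0, 0.4, -0.6]
opening: 0.0745
[ 0.51341012 -0.28140387  0.41897236]
[212.94930417  99.09642147] [ 196   81   35   37 1006] [ 0.53569905 -0.20144785  0.15601946] [ 0.53549218 -0.20117771  0.15395501] [0.02688567 0.0274678  0.0089929 ] ((0.5353860855102539, -0.2013259381055832), 0.013990828767418861)
[261.15974843 196.97987421] [246 181  32  33 795] [ 0.51664167 -0.28792468  0.15586103] [ 0.51614893 -0.28898517  0.15361067] [0.02692784 0.02752912 0.00906181] ((0.5160180926322937, -0.28895995020866394), 0.013922109268605709)
[[252.74479452 193.09769076]]
```

View pics/w1.png

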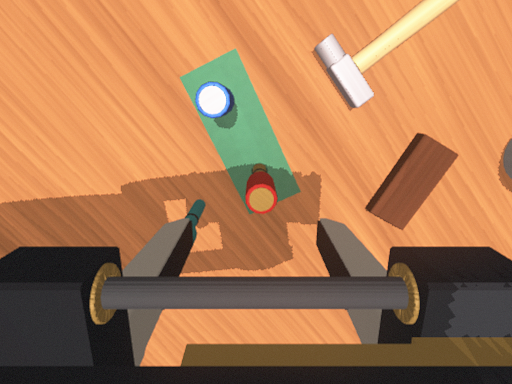

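The wrist view shows the red grip's top at (261,197) and the blue one at (213,99), with turquoise at (195,213) below and left. The wrist says y=-0.289 while the masked fixed-camera blobs say -0.281. I'll recheck using the whole top discs in the fixed views.

Run:
```python
from h import *
for n in ["top","side"]:
    C=cam(n);d=np.load(f"pics/{n}0d.npy")
    v,u=np.nonzero(d>0);P=pts(C,np.c_[u,v],d[v,u])
    for c in [(.514,-.281),(.534,-.192),(.572,.282),(.414,-.277)]:
        zt=.09 if c[1]>.2 else .1555 
        if c[0]<.5: zt=.1475
        m=(abs(P[:,2]-zt)<.006)&(np.hypot(P[:,0]-c[0],P[:,1]-c[1])<(.07 if c[1]>0 else .03))
        q=P[m];print(n,m.sum(),np.round(q.mean(0),4),cv2.minEnclosingCircle(q[:,:2].astype(np.float32)), "px",u[m].mean().round(1),v[m].mean().round(1))
    p=cv2.imread(f"pics/{n}0.png")
    f=proj(C,[[.513,-.281,.155],[.516,-.289,.155]]).round(1);print(f)
    x,y=map(int,f[0]);im=cv2.resize(p[y-20:y+20,x-20:x+20],(600,600),interpolation=cv2.INTER_NEAREST)
    for k,g in enumerate(f): cv2.circle(im,tuple(int((a-b+20.5)*15) for a,b in zip(g,(x,y))),6,[(0,255,0),(255,0,255)][k],-1)
    cv2.imwrite(f"pics/{n}z.png",im[:, :])
a=[cv2.resize(cv2.imread(f"pics/{n}z.png"),(400,400)) for n in("top","side")];cv2.imwrite("pics/z.png",np.hstack(a))
```

```text
top 132 [ 0.5174 -0.286   0.1551] ((0.5179685950279236, -0.2869277000427246), 0.013937221840023994) px 399.0 208.3
top 127 [ 0.5369 -0.1982  0.1555] ((0.5377295613288879, -0.1985558420419693), 0.014183316379785538) px 358.3 198.3
top 1247 [0.5736 0.282  0.0904] ((0.5743118524551392, 0.28173357248306274), 0.054155830293893814) px 145.1 181.1
top 128 [ 0.4176 -0.2809  0.1452] ((0.4176862835884094, -0.28076469898223877), 0.013989076018333435) px 396.4 255.1
[[396.7 210.3]
 [400.4 209. ]]
side 80 [ 0.5143 -0.2834  0.1551] ((0.5140990018844604, -0.2863259017467499), 0.014867212623357773) px 320.4 72.7
side 91 [ 0.5336 -0.1959  0.1552] ((0.533998966217041, -0.19889207184314728), 0.014171491377055645) px 303.5 90.0
side 2814 [0.5705 0.2853 0.0907] ((0.5722010135650635, 0.28182557225227356), 0.05455883964896202) px 197.7 286.4
side 75 [ 0.4149 -0.2787  0.1458] ((0.4146732687950134, -0.28180789947509766), 0.01428464986383915) px 361.7 84.4
[[320.8  73.3]
 [320.3  71.5]]
```

View pics/z.png

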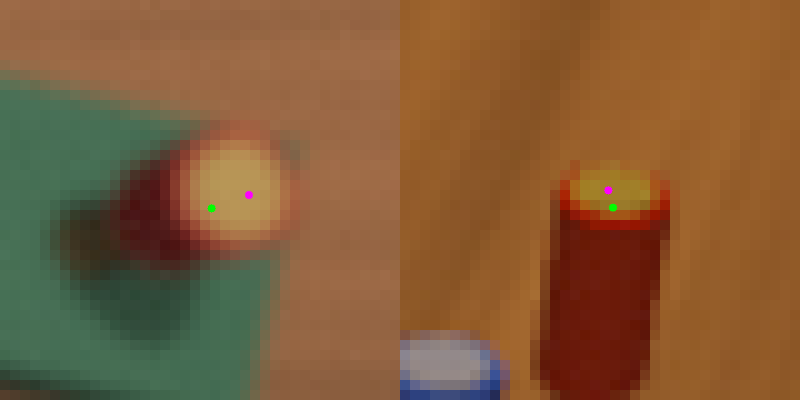

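The full discs agree across the three cameras. The rod is at about (0.516,-0.2875) and the bore at about (0.573,0.282). Next I descend and grip.

```bash
python3 -m inch '[[[0.1,-0.2,-0.3],0,0.2],[[0,0,-0.6],0,0.2],[[0,0,-0.7],0,0.2],[[0,0,-0.7],0,0.2],[[0,0,-0.6],0,0.2],[[0,0,-0.5],0,0.2],[[0,0,-0.3],0,0.2],[[0,0,-0.2],0,0.2],[[0,0,0],0,0.2]]' 20
python3 - <<'E'
from h import *
p,d=cams.grab_frame("side");cv2.imwrite("pics/s2.png",cv2.resize(p[30:190,220:420],(800,600)))
E
```

```text
time: 3.73
tool_pos: [0.5165, -0.2862, 0.3018]
orientation: [-0.0, 0.898, 0.44, -0.0]
contact_force: [0.3, -0.8, -0.2]
opening: 0.0744
```

View pics/s2.png

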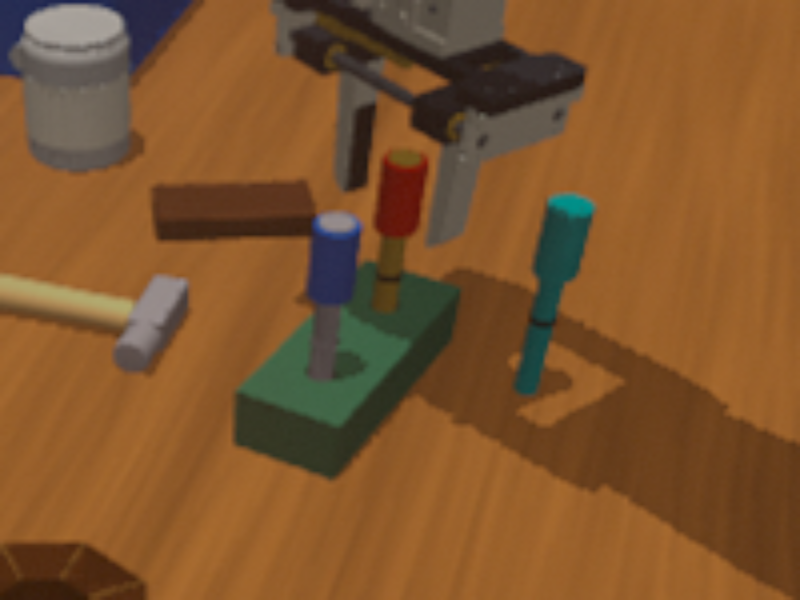

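The red grip at (402,190) sits between the two fingers, clear of the blue and turquoise rods. Closing, then drawing it straight up.

```bash
python3 -m inch '[[[0,0,0],0,0.5],[[0,0,0],0,0.8],[[0,0,0],0,1],[[0,0,0],0,1],[[0,0,0],0,1],[[0,0,0],0,1],[[0,0,0],0,1],[[0,0,0],0,1]]' 20
python3 -m inch '[[[0,0,0.2],0,1],[[0,0,0.4],0,1],[[0,0,0.5],0,1],[[0,0,0.5],0,1],[[0,0,0.6],0,1],[[0,0,0.7],0,1],[[0,0,0.8],0,1],[[0,0,0.8],0,1],[[0,0,0.5],0,1],[[0,0,0.3],0,1],[[0,0,0],0,1]]' 20
python3 - <<'E'
from h import *
p,d=cams.grab_frame("side");cv2.imwrite("pics/s3.png",cv2.resize(p[0:180,220:420],(660,594)))
E
```

```text
time: 4.45
tool_pos: [0.5165, -0.2865, 0.3028]
orientation: [0.0, 0.898, 0.44, 0.0]
contact_force: [-0.3, 0.2, 0.7]
opening: 0.0276
time: 5.37
tool_pos: [0.5164, -0.2864, 0.4643]
orientation: [0.001, 0.898, 0.44, 0.001]
contact_force: [0.5, -0.4, -2.5]
opening: 0.0278
```

View pics/s3.png

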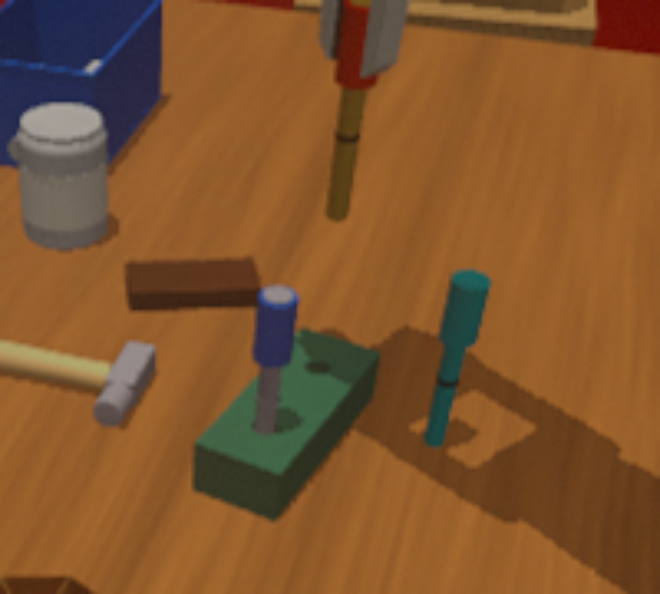

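The rod is drawn (foot at (338,215) in the crop), hanging upright, and the blue rod is undisturbed in the rack. Carrying it to the pale blank.

```bash
python3 -m inch '[[[0,0.2,0],0,1],[[0,0.4,0],0,1],[[0.1,0.6,0],0,1],[[0.1,0.8,0],0,1],[[0.1,0.9,0],0,1],[[0.1,0.95,0],0,1],[[0.1,0.95,0],0,1],[[0.1,0.95,0],0,1],[[0.1,0.95,0],0,1],[[0.1,0.95,0],0,1],[[0.1,0.95,0],0,1],[[0.1,0.95,0],0,1]]' 20
python3 -m inch '[[[0.1,0.95,0],0,1],[[0.1,0.95,0],0,1],[[0.1,0.95,0],0,1],[[0.1,0.95,0],0,1],[[0.1,0.95,0],0,1],[[0.1,0.95,0],0,1],[[0.1,0.9,0],0,1],[[0.1,0.8,0],0,1],[[0.1,0.6,0],0,1],[[0,0.35,0],0,1],[[0,0.1,0],0,1],[[0,0,0],0,1]]' 20
python3 - <<'E'
from h import *
from rig import ctrl
for n in ["side","top"]:
    p,d=cams.grab_frame(n);cv2.imwrite(f"pics/{n}4.png",p);np.save(f"pics/{n}4d.npy",d)
a=cv2.resize(cv2.imread("pics/side4.png")[150:350,100:300],(400,400))
o=ctrl.get_obs();print(o["tool_pos"]);p,d=cams.grab_frame("wrist");cv2.imwrite("pics/w4.png",p);np.save("pics/w4d.npy",d)
cv2.imwrite("pics/4.png",np.hstack([a,cv2.resize(p,(400,400))]))
C=cam("wrist",o);v,u=np.nonzero(d>0);P=pts(C,np.c_[u,v],d[v,u])
m=(abs(P[:,2]-.09)<.006)&(np.hypot(P[:,0]-.573,P[:,1]-.282)<.07)
print(m.sum(),cv2.minEnclosingCircle(P[m][:,:2].astype(np.float32)),cv2.minAreaRect(P[m][:,:2].astype(np.float32)))
E
```

```text
time: 6.42
tool_pos: [0.5459, 0.0023, 0.4607]
orientation: [-0.0, 0.898, 0.44, -0.001]
contact_force: [0.2, -0.7, -2.5]
opening: 0.0275
time: 7.42
tool_pos: [0.5731, 0.2541, 0.4611]
orientation: [-0.0, 0.898, 0.44, -0.001]
contact_force: [-0.5, -0.3, -2.5]
opening: 0.0279
[0.57326744 0.25290593 0.46161962]
4645 ((0.5730750560760498, 0.28034859895706177), 0.054654911160469055) ((0.5730205178260803, 0.28052079677581787), (0.1004982590675354, 0.1008155420422554), 41.5949592590332)
```

View pics/4.png

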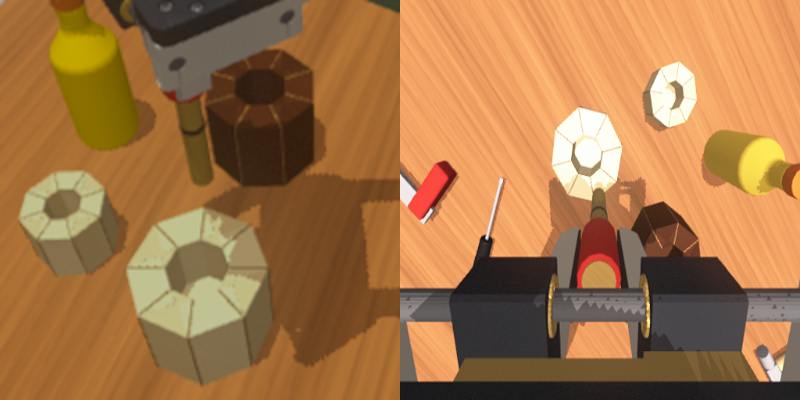

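The side and wrist views show the rod about 28 mm short of the bore in y. In the wrist image the foot is at about (598,200), with the bore at (588,155). I'll move over it, lower to just above the rim, and measure the foot against the bore.

```bash
python3 -m inch '[[[0,0.3,0],0,1],[[0,0.45,-0.2],0,1],[[0,0.2,-0.4],0,1],[[0,0,-0.5],0,1],[[0,0,-0.4],0,1],[[0,0,-0.2],0,1],[[0,0,0],0,1],[[0,0,0],0,1]]' 20
cat > m.py <<'E'
from h import *
from rig import ctrl
import sys
t=sys.argv[1]
o=ctrl.get_obs();print(o["time"],o["tool_pos"],o["contact_force"])
ims=[]
for n in ["side","top","wrist"]:
    if n=="wrist": o=ctrl.get_obs()
    p,d=cams.grab_frame(n);cv2.imwrite(f"pics/{n}{t}.png",p)
    C=cam(n,o);v,u=np.nonzero(d>0);P=pts(C,np.c_[u,v],d[v,u])
    hs=cv2.cvtColor(p,cv2.COLOR_BGR2HSV)[v,u].astype(int)
    r=np.hypot(P[:,0]-.573,P[:,1]-.2815)
    m=(abs(P[:,2]-.09)<.006)&(r<.07)
    if m.sum()>50: print(n,"blank",np.round(cv2.minAreaRect(P[m][:,:2].astype(np.float32))[0],4))
    b=(P[:,2]>.1)&(P[:,2]<o["tool_pos"][2]-.19)&(r<.03)
    if b.sum()>20:
        q=P[b];zs=q[:,2]
        for lo in np.arange(.1,.3,.015):
            s=(zs>=lo)&(zs<lo+.015)
            if s.sum()>4: print(n,"z%.3f"%lo,s.sum(),np.round((np.percentile(q[s],3,0)+np.percentile(q[s],97,0))/2,4)[:2],"zmin %.4f"%q[s][:,2].min())
    f=proj(C,[[.573,.2815,.09]])[0];x,y=map(int,np.clip(f,70,[440,310]))
    ims.append(cv2.resize(p[y-70:y+70,x-70:x+70],(266,266),interpolation=cv2.INTER_CUBIC))
cv2.imwrite(f"pics/m{t}.png",cv2.resize(np.hstack(ims),(798,266)))
E
python3 m.py 5
```

```text
time: 8.23
tool_pos: [0.5735, 0.2818, 0.4103]
orientation: [0.0, 0.898, 0.44, -0.0]
contact_force: [0.1, 0.4, -1.6]
opening: 0.0278
8.2333 [0.57351816 0.28180739 0.41034385] [ 0.14454234  0.39184163 -1.55691861]
side blank [0.5723 0.2816]
side z0.115 42 [0.5698 0.2828] zmin 0.1194
side z0.130 63 [0.5704 0.2835] zmin 0.1300
side z0.145 71 [0.5704 0.2824] zmin 0.1450
side z0.160 69 [0.5703 0.2832] zmin 0.1603
side z0.175 79 [0.5699 0.2834] zmin 0.1752
side z0.190 21 [0.5682 0.2835] zmin 0.1901
top blank [0.585  0.2559]
wrist blank [0.5733 0.2808]
wrist z0.115 45 [0.5749 0.2825] zmin 0.1192
wrist z0.130 72 [0.575  0.2827] zmin 0.1300
wrist z0.145 91 [0.5752 0.2823] zmin 0.1451
wrist z0.160 98 [0.5749 0.2825] zmin 0.1601
wrist z0.175 142 [0.575  0.2819] zmin 0.1750
wrist z0.190 69 [0.5764 0.2831] zmin 0.1901
wrist z0.205 83 [0.5764 0.2844] zmin 0.2159
wrist z0.220 37 [0.5792 0.2856] zmin 0.2200
```

View pics/m5.png

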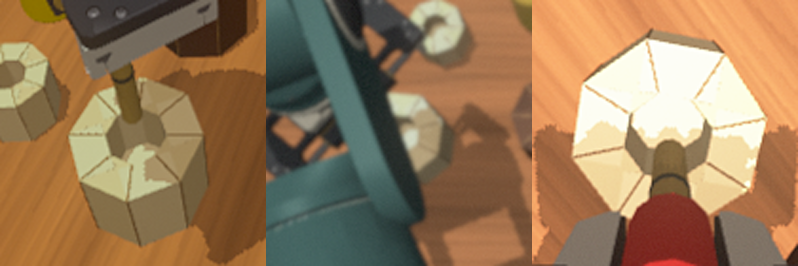

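The rod is upright and centred over the bore to about 2 mm, with its foot at z of about 0.118. Lowering to 8 to 10 mm above the bottom, then creeping.

```bash
python3 -m inch '[[[0,0,-0.2],0,1],[[0,0,-0.3],0,1],[[0,0,-0.35],0,1],[[0,0,-0.35],0,1],[[0,0,-0.35],0,1],[[0,0,-0.35],0,1],[[0,0,-0.3],0,1],[[0,0,-0.2],0,1],[[0,0,-0.15],0,1],[[0,0,0],0,1]]' 20
python3 -m inch '[[[0,0,-0.05],0,1],[[0,0,-0.05],0,1],[[0,0,-0.05],0,1],[[0,0,0],0,1]]' 20
```

```text
time: 9.22
tool_pos: [0.5734, 0.282, 0.3332]
orientation: [-0.0, 0.898, 0.44, -0.001]
contact_force: [0.3, -0.6, -2.8]
opening: 0.0275
time: 9.55
tool_pos: [0.5735, 0.282, 0.3297]
orientation: [-0.0, 0.898, 0.44, 0.0]
contact_force: [-0.6, 0.5, -2.7]
opening: 0.0279
```

```bash
python3 -m inch '[[[0,0,-0.05],0,1],[[0,0,-0.05],0,1],[[0,0,0],0,1]]'
python3 -m inch '[[[0,0,-0.05],0,1],[[0,0,0],0,1]]'
```

```text
time: 9.8
tool_pos: [0.5734, 0.282, 0.3264]
orientation: [-0.0, 0.898, 0.44, -0.0]
contact_force: [-0.7, -0.5, -2.9]
opening: 0.0276
time: 9.97
tool_pos: [0.5735, 0.282, 0.325]
orientation: [-0.0, 0.898, 0.44, -0.0]
contact_force: [-0.4, -0.2, -2.2]
opening: 0.0278
```

```bash
python3 -m inch '[[[0,0,-0.03],0,1],[[0,0,0],0,1]]'
```

```text
time: 10.13
tool_pos: [0.5735, 0.282, 0.3242]
orientation: [-0.0, 0.898, 0.44, -0.0]
contact_force: [0.5, 0.1, -1.6]
opening: 0.0273
```

```bash
python3 -m inch '[[[0,0,-0.02],0,1],[[0,0,0],0,1]]'; python3 -m inch '[[[0,0,-0.02],0,1],[[0,0,0],0,1]]'
```

```text
time: 10.3
tool_pos: [0.5735, 0.282, 0.3236]
orientation: [-0.0, 0.898, 0.44, -0.0]
contact_force: [-0.1, -0.1, -2.2]
opening: 0.0277
time: 10.47
tool_pos: [0.5735, 0.282, 0.3231]
orientation: [-0.0, 0.898, 0.44, -0.0]
contact_force: [0.1, 0.2, -2.6]
opening: 0.0271
```

```bash
python3 -m inch '[[[0,0,-0.02],0,1],[[0,0,0],0,1]]'; python3 -m inch '[[[0,0,-0.02],0,1],[[0,0,0],0,1]]'
```

```text
time: 10.63
tool_pos: [0.5735, 0.2821, 0.3228]
orientation: [-0.0, 0.898, 0.44, 0.0]
contact_force: [-0.3, 0.9, 0.5]
opening: 0.0281
time: 10.8
tool_pos: [0.5736, 0.2821, 0.3228]
orientation: [-0.0, 0.898, 0.44, 0.001]
contact_force: [-1.7, 0.1, 5.4]
opening: 0.0281
```

The foot has bottomed: the upward force rose from -2.4 to +5.4 N (about 8 N on the bottom) while z stalled. Holding for over 2 s and looking at the ring.

```bash
python3 -m inch '[[[0,0,0],0,1],[[0,0,0],0,1],[[0,0,0],0,1],[[0,0,0],0,1],[[0,0,0],0,1],[[0,0,0],0,1],[[0,0,0],0,1],[[0,0,0],0,1],[[0,0,0],0,1],[[0,0,0],0,1],[[0,0,0],0,1],[[0,0,0],0,1]]'
python3 m.py 6
```

```text
time: 11.8
tool_pos: [0.5735, 0.2821, 0.3227]
orientation: [-0.0, 0.898, 0.44, 0.001]
contact_force: [0.4, 0.4, 5.4]
opening: 0.0278
11.8 [0.57353785 0.28210113 0.32270829] [0.41536663 0.39898499 5.36530267]
side blank [0.5702 0.2987]
top blank [0.5666 0.2614]
wrist blank [0.5801 0.2866]
wrist z0.100 77 [0.5763 0.2832] zmin 0.1000
wrist z0.115 57 [0.5768 0.2854] zmin 0.1263
wrist z0.130 65 [0.5766 0.2852] zmin 0.1300
```

View pics/m6.png

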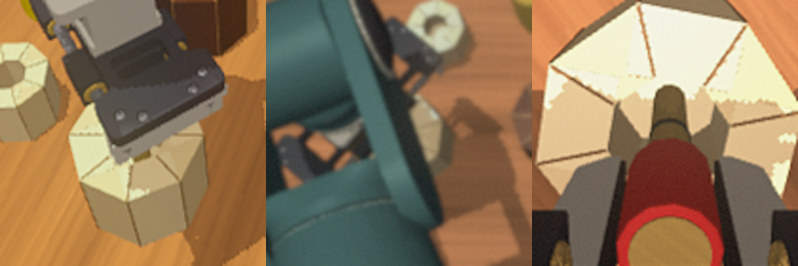

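The wrist view shows the rod upright in the bore, at (665,110). TCP height puts the foot at about 0.030, on the bottom, and the push is steady at about 8 N. I'll hold longer, then release gently.

```bash
python3 -m inch '[[[0,0,0],0,1],[[0,0,0],0,1],[[0,0,0],0,1],[[0,0,0],0,1],[[0,0,0],0,1],[[0,0,0],0,1],[[0,0,0],0,1],[[0,0,0],0,1],[[0,0,0],0,1],[[0,0,0],0,1],[[0,0,0],0,1],[[0,0,0],0,1]]'
python3 -m inch '[[[0,0,0],0,1],[[0,0,0],0,1],[[0,0,0],0,1]]'
python3 -m inch '[[[0,0,0],0,0.68],[[0,0,0],0,0.66],[[0,0,0],0,0.64],[[0,0,0],0,0.62],[[0,0,0],0,0.6],[[0,0,0],0,0.55],[[0,0,0],0,0.5],[[0,0,0],0,0.4],[[0,0,0],0,0.3],[[0,0,0],0,0.2],[[0,0,0],0,0.2],[[0,0,0],0,0.2]]'
python3 m.py 7
```

```text
time: 12.95
tool_pos: [0.5736, 0.2821, 0.3228]
orientation: [-0.0, 0.898, 0.44, 0.001]
contact_force: [-0.7, -0.6, 5.1]
opening: 0.028
time: 13.2
tool_pos: [0.5736, 0.282, 0.3227]
orientation: [-0.0, 0.898, 0.44, 0.001]
contact_force: [-1.7, 0.5, 5.6]
opening: 0.0273
time: 14.2
tool_pos: [0.5735, 0.282, 0.3219]
orientation: [0.0, 0.898, 0.44, -0.0]
contact_force: [-0.7, -0.9, 0.4]
opening: 0.0729
14.2 [0.57347598 0.28203302 0.32191193] [-0.67721608 -0.9008806   0.37855536]
side blank [0.5684 0.2997]
top blank [0.5661 0.2722]
wrist blank [0.5736 0.2805]
wrist z0.100 81 [0.5763 0.2834] zmin 0.1000
wrist z0.115 63 [0.5766 0.2851] zmin 0.1254
wrist z0.130 40 [0.5765 0.2845] zmin 0.1300
```

View pics/m7.png

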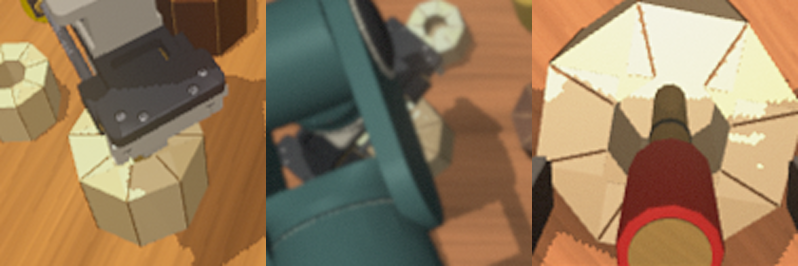

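The fingers are open and off the rod, which still stands upright in the bore (wrist crop, (668,180)). Retreating straight up, then back.

```bash
python3 -m inch '[[[0,0,0.2],0,0.2],[[0,0,0.4],0,0.2],[[0,0,0.6],0,0.2],[[0,0,0.8],0,0.2],[[0,0,0.9],0,0.2],[[0,0,0.9],0,0.2],[[0,0,0.6],0,0.2],[[0,0,0.3],0,0.2]]'
python3 -m inch '[[[-0.4,-0.3,0],0,0.2],[[-0.8,-0.6,0],0,0.2],[[-0.9,-0.7,0],0,0.2],[[-0.9,-0.7,0],0,0.2],[[-0.6,-0.5,0],0,0.2],[[-0.3,-0.2,0],0,0.2],[[0,0,0],0,0.2],[[0,0,0],0,0.2]]'
python3 m.py 8
```

```text
time: 15.02
tool_pos: [0.5731, 0.2819, 0.4674]
orientation: [0.0, 0.898, 0.44, 0.002]
contact_force: [-0.1, 0.5, 0.5]
opening: 0.0746
time: 15.68
tool_pos: [0.4566, 0.1921, 0.4634]
orientation: [-0.0, 0.898, 0.44, 0.001]
contact_force: [0.3, -0.4, -0.1]
opening: 0.0745
15.6833 [0.45660765 0.19214711 0.4633584 ] [ 0.28869056 -0.35405723 -0.08745551]
side blank [0.5722 0.2817]
side z0.100 55 [0.5702 0.2835] zmin 0.1002
side z0.115 25 [0.5692 0.2876] zmin 0.1153
side z0.130 109 [0.5688 0.2855] zmin 0.1303
side z0.145 117 [0.569  0.2851] zmin 0.1451
side z0.160 154 [0.5705 0.2835] zmin 0.1603
side z0.175 244 [0.5718 0.281 ] zmin 0.1751
wrist blank [0.5701 0.2778]
wrist z0.115 12 [0.5649 0.2741] zmin 0.1273
wrist z0.130 87 [0.565  0.2771] zmin 0.1305
wrist z0.145 116 [0.5651 0.2774] zmin 0.1450
wrist z0.160 274 [0.572 0.279] zmin 0.1603
wrist z0.175 848 [0.5728 0.2794] zmin 0.1750
```

View pics/side8.png

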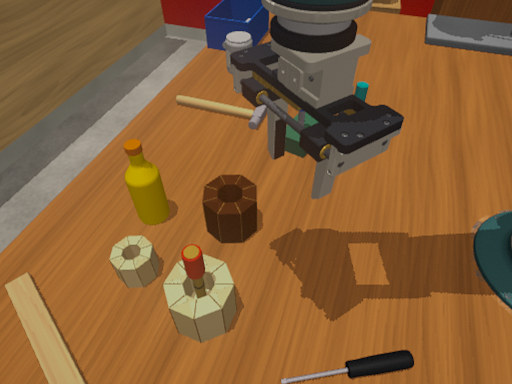

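The rod stands upright in the large pale blank, red grip at (193,262), with its top at z of about 0.175 (30 + 145 mm). The dark blank at (230,208) is unmoved and the gripper is clear. Handing in.

```bash
python3 -c "
from rig import ctrl
print(ctrl.finish_job())"
```

```text
the job is handed in; nothing more can be done
None
```

The red-grip brass rod is standing in the bore of the larger pale blank and the job is handed in at about 15.8 s; the interface gave no verdict.

- **Drawing and lowering:** I drew the rod straight up out of the rack and carried it over the bore. I then lowered it in steps of 0.6 mm near the bottom until it touched.
- **Hold:** It pressed on the bottom with about 8 N, held in the fingers for about 2.4 s. The tool height put the foot at about 30 mm, which is the bore's bottom.
- **Release:** I opened the fingers gradually and backed away. The rod stayed upright, with its top at about 175 mm (30 + 145). The blank's centre was unchanged, at (0.572, 0.282).
- **Other objects:** The dark blank shows no movement in the last picture. The blue-grip rod was last seen clearly in place just after the draw, because the gripper hides it in the final view; the arm did not go near it again.
- **Checks that disagreed:**
  - My first colour-mask position for the rod was about 6 mm off in y. I replaced it with a fit of the whole top disc, which agreed across the three cameras to about 2–4 mm.
  - In the closest views the arm partly hid the blank, so some of those centre readings were wrong and I ignored them.
  - I could not see the black ring clearly against the rim, so bottoming rests on force and height.

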